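Mesh, seat and lock a toothed trimming chuck

TASK

Turn the toothed chuck, which sits out of step on the low bench wheel's spindle, until its teeth face the gaps of the toothed ring (the wide tooth under its peg goes in the wide gap by the ring's raised mark), and press it fully home. Move the wooden stamp out of the keeper arm's reach, standing upright on the worktop, and once the chuck is home swing the keeper in over its rim as far as it goes. Do not knock over the stamp or shift the other things on the bench.

Things in the scene. Friction and masses are not known exactly. Their poses are not given: they have to be found in the camera images.
- drive_base: Fixed base of the bench wheel, grey, with a bare metal toothed ring. Origin: on the worktop (z 0) under the spindle's centre; z up. Round foot, radius 81 mm, 10 mm thick; ring: outer radius 79 mm, top at z 28 mm, ten gaps 36 degrees apart between inward teeth (radius 53 to 66 mm). A bracket on its +y side carries the keeper. Lies differently each time; never moves.
- gap_mark (a point): Top of the small raised mark (10 x 6 mm, top at z 33.5 mm) on the ring, on the base's +x axis, 75 mm from its centre. It marks the one wide gap (32 mm wide); the other nine gaps are 18 mm wide.
- spindle_top (a point): Top of the fixed steel spindle (24 mm thick, top at z 47 mm) at the base's centre; hidden in the blind bore of the chuck's hub, 1.2 mm play all round. A snug sleeve on it carries the chuck 2 mm above the ring's teeth: it holds by friction and slides down under a press of about 5 to 9 N on the chuck.
- chuck: Loose dark steel chuck, 0.26 kg: plate 14 mm thick, radius 50 mm, ten outward teeth to radius 63 mm. Origin: centre of underside; z up. Starts level on the spindle, underside at z 30 mm (may settle 2 mm), direction any. Turns freely both ways there and stays where left. Fits only with its +x along the base's +x, 3 degrees of play each way; home: underside at z 13 mm, where it stays.
- wide_tooth (a point): Lower outer edge of the chuck's one wide tooth (26 mm wide, on the chuck's +x axis, under the peg); the other nine teeth are 12 mm wide. Pressed down out of step, the teeth meet the ring's teeth and stop it after 2 mm.
- peg_top (a point): Centre of the top of the chuck's upright steel peg over the wide tooth: 12 mm thick, 42 mm from the chuck's centre, standing 31 mm above the plate (top 45 mm above the chuck's underside). Pushed sideways with 1 to 2 N it turns the chuck.
- hub_top (a point): Centre of the flat top of the chuck's round hub (42 mm thick), the place to press: 42 mm above the chuck's underside, so at z 72 mm at the start and 55 mm when the chuck is home.
- keeper (a joint): Keeper: level flat steel arm, 15 mm wide, 70 mm long from its pivot, z 30 to 35 mm. Angle in rad: 0 = swung in at its stop, pointing from pivot to base centre, tip over the rim of a chuck that is home (a chuck not home blocks it). Grows swinging out, towards the base's -x side (clockwise from above), to a stop at 2.5; starts at 1.95 to 2.4. Light friction (0.04 N m); stays where left.
- keeper_pin (a point): Centre of the top of the keeper's upright pin, by which it is pushed: 10 mm thick, top at z 64 mm, 46 mm from the pivot.
- keeper_pivot (a point): Top of the keeper's upright pivot (z 42 mm, round, 34 mm thick below), on the base's +y axis, 118 mm from its centre.
- wood_stamp: Turned wooden stamp, 62 mm tall, 0.03 kg, standing upright between keeper and ring. Origin: centre of its underside. Foot 33 mm across up to 22 mm, waist 17 mm across from 22 to 34 mm, round head 28 mm across from 34 to 62 mm. The nearest free worktop lies to its left, x 0.43 to 0.48 m, y 0.22 to 0.32 m, between the flat bystanders.
- glaze_moss: Bystander: glaze bottle with a green cap, 43 mm thick, 98 mm tall, standing close to the toothed ring, in front of it and to the right. Origin: centre of its underside.
- glaze_bone: Bystander: glaze bottle with a cream cap, 46 mm thick, 104 mm tall, standing close behind the toothed ring. Origin: centre of its underside.
- ring_cutter: Bystander: metal ring cutter, 67 mm across, 22 mm tall. Origin: centre of its underside.
- rubber_kidney: Bystander: flat red rubber kidney, 52 x 100 x 8 mm (long along its y). Origin: centre of its underside.
- wood_rib: Bystander: flat wooden rib, 58 x 109 x 8 mm (long along its y). Origin: centre of its underside.
- loop_tool: Bystander: wooden-handled loop tool lying flat, 24 x 186 x 10 mm (long along its y). Origin: middle of its underside.
Not all that is in view belongs to the job. Several things have the shape of the wood_stamp; the one meant has the colours described above.

How it is judged (in metres and radians):
On the way:
1. the chuck is meshed and pressed fully home while the keeper is still swung out (z of chuck in the frame of drive_base below 0.0155 m and horizontal distance between chuck and drive_base below 0.006 m and angle between the x axis of chuck and the x axis of drive_base, either way round below 0.1 rad and angle between chuck's own z axis and vertical below 0.06 rad and value of joint keeper above 0.9 rad), for 0.2 s.
At the end, for the whole second after the job is handed in: Chuck meshed (within 0.1 rad of the base's direction, level, on the axis) and fully home (underside under 15.5 mm); keeper within 0.15 rad of its inner stop; stamp upright and still on the worktop, over 90 mm from the keeper's pivot (z of chuck in the frame of drive_base below 0.0155 m and horizontal distance between chuck and drive_base below 0.006 m and angle between the x axis of chuck and the x axis of drive_base, either way round below 0.1 rad and angle between chuck's own z axis and vertical below 0.06 rad and value of joint keeper below 0.15 rad and angle between wood_stamp's own z axis and vertical below 0.12 rad and height (world z) of wood_stamp below 0.006 m and horizontal distance between wood_stamp and keeper_pivot above 0.09 m and linear speed of each of wood_stamp, chuck below 0.02 m/s); the robot touches nothing.
It fails at once if the stamp is tipped over (angle between wood_stamp's own z axis and vertical above 0.6 rad).
It fails at once if a glaze bottle is shifted by more than 30 mm (distance of any of glaze_moss, glaze_bone from where it was at the start of the episode above 0.03 m).
It fails at once if the ring cutter, kidney, rib or loop tool is shifted by more than 30 mm (distance of any of ring_cutter, rubber_kidney, wood_rib, loop_tool from where it was at the start of the episode above 0.03 m).
It also fails if it takes over 72 s, if anything falls off the work surface, if the arm or the gripper's body presses on something with over 40 N, if the wrist force passes 120 N, or if a joint passes its speed limit or range.

ROBOT

A 6-joint arm with a two-finger parallel gripper is mounted at the origin on a cart in front of the work surface, level with it; the furniture and walls round the work are solid. World frame = base frame: x ahead of the robot, y to its left, z up, the work surface at z = 0. Lengths are in mm, angles in degrees, forces in N, time in s.
With the tool pointing down it reaches from about 325 to 925 mm from the base axis. Payload 3.1 kg.
Tool frame: the origin (TCP) lies at the very end of the fingers, on their centre line; the grasp point (between the pads) lies grasp_offset behind it (grasp_offset is the distance from the TCP to the grasp point, in mm); z points along the fingers, y is the line along which they close (so a half turn about z gives the same grasp; the last joint's range is limited). The gripper opens to 85 mm and grips with 20 to 120 N. Pads are 22 mm wide; open, the fingers measure 114 mm over their backs; the gripper's body (76 mm by 85 mm) begins 54 mm behind the grasp point. The pads swing forward as they close: fully open they stand 13 mm farther back than shut.
Start: joints at [-81.773, 12.427, 92.441, -0, 75.132, -6.429], TCP at [158.158, -604.67, 231.3] pointing down, gripper open.
Joint ranges: [-157.48, 157.48], [-44.54, 120.13], [17.64, 146.25], [-64.5, 244.5], [7.68, 150.69], [-147.95, 147.95]. Speed limits (degrees/s): [159.86, 159.86, 180, 180, 180, 180].

INTERFACE

Orientations are given as [roll, pitch, yaw] about the fixed x, y, z axes, in that order (R = Rz(yaw) Ry(pitch) Rx(roll)).
In Python, from station import * gives the robot as it stands. Calls block until the motion is done:
- goto(position, orientation): joint-space move of the TCP to a pose.
- move_l(position, attitude=None, speed=150): straight line of the TCP; attitude=None keeps the orientation; speed is the mean speed in mm/s.
- move_j(angles): joint-space move.
- grip(opening, squeeze=None): finger opening in mm; squeeze is the grip in N (None keeps the last); returns when the fingers have stopped.
- wait(seconds).
- solve_ik(position, orientation): joint angles nearest the present ones, or None.
- get_obs(): the state.
- get_image(name): name is "scene" or "top"; returns the picture (480x640x3 uint8, red, green, blue); there is no depth.
- get_calibration(name): a dict with "fx", "fy", "cx", "cy" (pixels), "R" (3x3) and "t" (3): a world point X has camera coordinates R X + t. Camera axes: x right, y down, z forward; pixel columns grow to the right and rows downward; lengths in mm; the calibration is good to about 2 mm. A picture is of the moment at which its call begins. get_calibration takes no time and is no camera call.
A pose or a line that the arm cannot do raises Unreachable and nothing moves.
- sign_off(): hands the job in; it is judged then, once.
Trained networks look in the newest picture that a camera, given by its name, has taken for a name from the list of things; names that differ only in an ending like _2 or _b are one class to them, and where a whole thing is asked for, a point or a joint stands for the part that bears it (a point fixed in the world has none). Each returns a list of dicts, best first, with "score" (0 to 1); they miss things now and then, are a little off and sometimes report something else, mostly with a low value. They report only what shows in the picture. A call takes as long as a camera call. They do not tell look-alikes from the thing itself.
- spot_in(name, camera): "extent" ([centre column, centre row, width, height] in pixels, round what is visible of it).
- regions_of(name, camera): "region" (480x640 bool, what is visible of it) and "extent" ([centre column, centre row, width, height] in pixels, round what is visible of it).
The state is a dict: "t": time; "joint_pos": joint angles; "qvel": joint speeds; "effort": joint torques, N m; "tcp_pos": TCP position; "ee_rot": TCP orientation; "wrist_force": force on the tool from outside, world axes, zero at the start; "moment": the same for the moment, N m; "grip_width": finger opening in mm; "grip_force": force on a finger pad.
Only numpy, scipy, OpenCV 4.12 (cv2) and the standard library are available. Lean on these libraries where they do the work, as an engineer would, in place of code of your own. Each camera call takes 0.05 s, during which the arm holds its last target. There are 200 camera calls.

## Working session

There is one attempt and no reset: what is moved stays moved. The work goes in short steps, each a Python script; the robot and the scene stay as the last script left them, time stands still between calls to the robot, and variables do not carry over. Pictures are saved under pics/ and viewed, at most 10 in all, crops included, and the job is handed in when it is done.

```bash
ls; mkdir -p pics
python3 - <<'E'
from station import *
import cv2
for c in("scene","top"):
    im=get_image(c); cv2.imwrite(f"pics/{c}0.png",im[:,:,::-1])
    k=get_calibration(c); print(c,k)
    for n in ["drive_base","gap_mark","chuck","peg_top","hub_top","keeper","keeper_pin","keeper_pivot","wood_stamp","glaze_moss","glaze_bone","wide_tooth"]:
        print(n,[(round(d["score"],2),[round(float(v),1) for v in d["extent"]]) for d in spot_in(n,c)[:4]])
print(get_obs())
E
```

```text
pics
scene {'fx': 601.7726811221661, 'fy': 601.7726811221661, 'cx': 328.6900640637588, 'cy': 240.02126758707323, 'R': array([[-0.61747704, -0.7865813 ,  0.00345917],
       [-0.41686222,  0.32350686, -0.8494523 ],
       [ 0.66704422, -0.52595929, -0.52765408]]), 't': array([396.56046357, 239.54933796, 731.30540989])}
drive_base [(0.7, [378.1, 255.0, 102.1, 62.8])]
gap_mark [(0.67, [378.8, 253.4, 107.6, 64.5])]
chuck [(0.9, [387.6, 236.3, 73.1, 47.6])]
peg_top [(0.81, [389.7, 236.0, 71.4, 50.6])]
hub_top [(0.83, [388.5, 237.2, 72.7, 44.6])]
keeper [(0.54, [334.8, 269.6, 15.0, 30.7])]
keeper_pin [(0.73, [336.2, 270.4, 19.6, 34.8])]
keeper_pivot [(0.84, [381.2, 251.4, 108.4, 67.0]), (0.71, [388.9, 237.5, 71.9, 45.6]), (0.47, [458.8, 234.9, 27.3, 58.5])]
wood_stamp [(0.78, [366.2, 277.7, 23.6, 36.2]), (0.62, [353.3, 309.5, 20.2, 44.2]), (0.59, [425.1, 282.9, 24.4, 39.0])]
glaze_moss [(0.79, [459.8, 233.9, 26.5, 62.4]), (0.54, [376.9, 254.5, 101.5, 66.2])]
glaze_bone [(0.83, [372.0, 197.7, 28.3, 52.6]), (0.61, [234.5, 363.9, 59.8, 39.5])]
wide_tooth [(0.8, [389.4, 237.3, 75.5, 45.6]), (0
[... 1112 characters left out ...]
243.9, 58.6, 57.7])]
{'t': 1.3, 'joint_pos': array([-8.17733393e+01,  1.24265390e+01,  9.24391482e+01,  5.55771057e-04,
        7.51329440e+01, -6.42838489e+00]), 'qvel': array([-0.05484658,  0.17591796, -0.08023284, -0.14491101,  0.06414316,
        0.03086902]), 'effort': array([ 1.54048870e-03, -3.96885753e+01, -3.04246581e+01, -6.02746695e-05,
        9.06179339e-04, -1.21835640e-05]), 'tcp_pos': array([ 158.154151  , -604.68353294,  231.32718851]), 'ee_rot': array([ 1.79998580e+02, -3.80537936e-04,  1.46549030e+01]), 'wrist_force': array([ 0.72557393,  0.59587382, -0.98450911]), 'moment': array([-0.01175516, -0.01242621, -0.02320572]), 'grip_force': 0.0, 'grip_width': 85.44108916578315}
```

Run:
```python
import cv2,numpy as np
t=cv2.imread("pics/top0.png");s=cv2.imread("pics/scene0.png")
a=cv2.resize(t[180:330,270:470],None,fx=4,fy=4,interpolation=cv2.INTER_CUBIC)
cv2.imwrite("pics/topc.png",a)
a=cv2.resize(s[170:330,300:500],None,fx=3.75,fy=3.75,interpolation=cv2.INTER_CUBIC)
cv2.imwrite("pics/scenec.png",a)
```

```text
(no output)
```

View pics/topc.png

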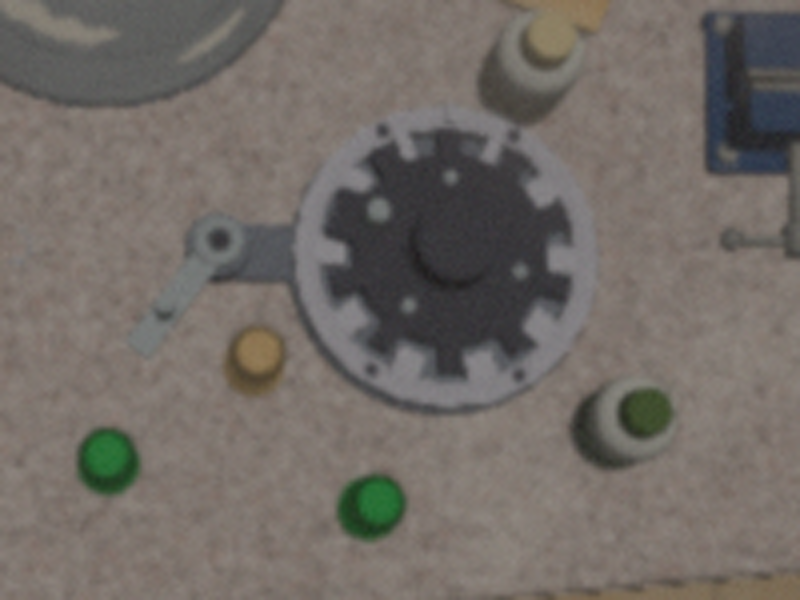

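View pics/scenec.png

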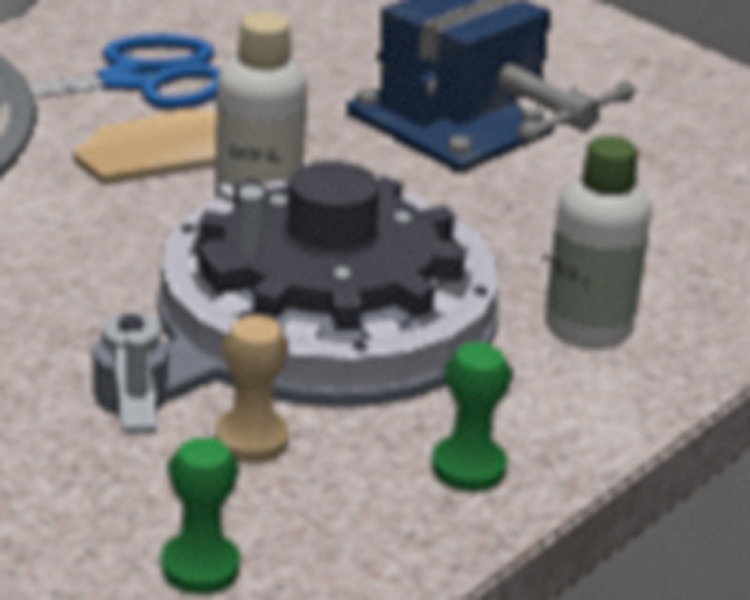

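View pics/top0.png

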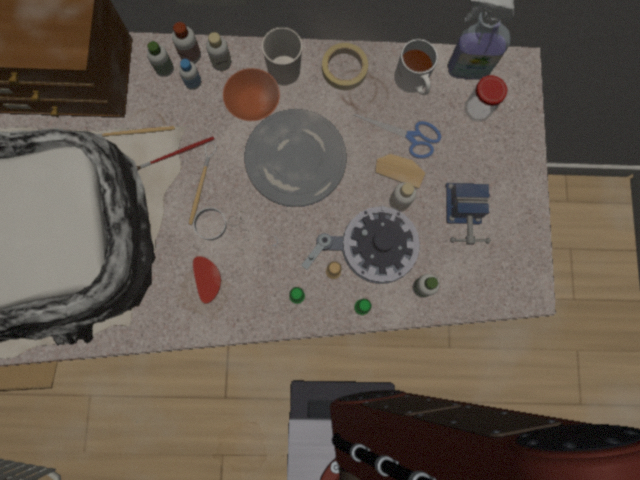

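The top crop shows the pivot at (219,239) with the keeper pointing down-left, the hub at about (452,240) and the peg at (378,208). The mark is faint at (447,117), on the up side. The wooden stamp is at (258,353), with green look-alikes below it. The scene crop shows the peg top at (250,192), the hub at (333,184) and the pivot at (131,327).

```bash
cat > h.py <<'E'
import numpy as np
from station import *
from scipy.optimize import least_squares
def proj(c,X):
    k=get_calibration(c); p=k["R"]@np.asarray(X,float)+k["t"]
    return np.array([k["fx"]*p[0]/p[2]+k["cx"],k["fy"]*p[1]/p[2]+k["cy"]])
def ray(c,uv,z):
    k=get_calibration(c); d=k["R"].T@np.array([(uv[0]-k["cx"])/k["fx"],(uv[1]-k["cy"])/k["fy"],1]); o=-k["R"].T@k["t"]
    return (o+d*(z-o[2])/d[2])[:2]
T=lambda a,b:(270+a/4-.4,180+b/4-.4)
S=lambda a,b:(300+a/3.75-.4,170+b/3.75-.4)
E
python3 - <<'E'
from h import *
print("off",grasp_offset if 'grasp_offset' in globals() else get_obs().get('grasp_offset'))
P={"pivot":(42,T(219,239),S(131,327)),"hub":(72,T(452,239),S(333,184)),"peg":(75,T(378,208),S(250,192)),
"mark":(33.5,T(447,117),None),"stamp":(62,T(260,350),S(256,324)),"pin":(64,T(168,298),S(134,335)),"ringc":(28,T(447,253),S(329,280))}
for n,(z,t,s) in P.items(): print(n,ray("top",t,z).round(1), ray("scene",s,z).round(1) if s else "")
for p in [(455,270,0),(430,220,0),(480,320,0)]: print(p,proj("top",p).round())
import cv2
for n in("drive_base","wood_stamp","chuck"):
  for c in("top","scene"):
    for d in regions_of(n,c)[:1]:
        print(n,c,d["score"],d["extent"], d["region"].sum())
        cv2.imwrite(f"pics/m_{n}_{c}.png",d["region"].astype(np.uint8)*255)
E
```

```text
off 18.700000000000003
pivot [504.7  97.4] [500.1  99.5]
hub [502.2 -17.4] [501.  -19.7]
peg [516.3  19.8] [515.   18.8]
mark [574.  -20.1] 
stamp [445.7  76.5] [445.8  75.3]
pin [470.2 122.7] [468.6 123.3]
ringc [503.1 -20.8] [491.1 -11.3]
(455, 270, 0) [240. 264.]
(430, 220, 0) [264. 277.]
(480, 320, 0) [217. 252.]
drive_base top 0.73 [362.2, 245.1, 115.7, 75.8] 2824
drive_base scene 0.87 [377.6, 254.8, 104.5, 63.0] 2470
wood_stamp top 0.68 [297.1, 294.7, 18.7, 17.0] 224
wood_stamp scene 0.95 [425.3, 283.1, 22.2, 39.9] 632
chuck top 0.68 [381.6, 241.6, 56.8, 59.1] 2273
chuck scene 0.71 [389.4, 237.2, 73.1, 49.4] 2281
```

Run:
```python
from h import *
import cv2
x,y=445.8,76; o=[180,0,72]
goto([x,y,170],o); grip(45,25); print(get_obs()["joint_pos"].round(0))
move_l([x,y,30.5],speed=120)
print(grip(0,25)); s=get_obs(); print(s["grip_width"],s["grip_force"],s["wrist_force"])
move_l([x,y,115]); s=get_obs(); print(s["grip_width"],s["grip_force"])
move_l([455,262,115],speed=200); move_l([455,262,32],speed=80); move_l([455,262,31.0],speed=20)
print(get_obs()["wrist_force"])
grip(50); wait(.3); move_l([455,262,130])
im=get_image("top"); cv2.imwrite("pics/top1.png",im[:,:,::-1]); print(get_obs()["t"])
```

```text
[  1.  -6. 118.   0.  67.  19.]
False
25.866851089010297 24.467361671850085 [-0.85216688  0.20966646  4.77498445]
26.098148859130834 24.577581672929227
[-0.04409411 -0.11453471  2.15786744]
11.075
```

Run:
```python
from h import *
import cv2
c=np.array([501.8,-18.5])
goto([*c,140],[180,0,69.5]); grip(76,30); move_l([*c,49],speed=120)
grip(0,30); s=get_obs(); print(s["grip_width"],s["grip_force"],s["wrist_force"].round(1),s["moment"].round(2),s["joint_pos"].round())
move_l([*c,49],[180,0,35],speed=60) ; move_l([*c,49],[180,0,0])
s=get_obs(); print(s["ee_rot"],s["grip_width"],s["wrist_force"].round(1),s["moment"].round(2))
grip(76); s=get_obs(); print(s["wrist_force"].round(1))
move_l([*c,150],speed=250); goto([440,200,200],[180,0,0])
t=get_image("top"); s=get_image("scene")
cv2.imwrite("pics/t2.png",t[:,:,::-1]);cv2.imwrite("pics/s2.png",s[:,:,::-1])
a=cv2.resize(t[185:290,300:440,::-1],None,fx=5.7,fy=5.7,interpolation=cv2.INTER_CUBIC)[:598]
cv2.imwrite("pics/t2c.png",a)
a=cv2.resize(s[170:330,300:500,::-1],None,fx=3.75,fy=3.75,interpolation=cv2.INTER_CUBIC)
cv2.imwrite("pics/s2c.png",a); print(get_obs()["t"])
```

```text
40.73939606832286 30.586825931968633 [ 1.  -1.2  3.8] [-0.09 -0.19 -0.01] [-10.  11. 116.  -0.  53.  10.]
[ 1.79888119e+02 -3.42411106e-01  4.52584705e-02] 40.42360972342878 [ 6.1 -4.5  2.4] [-0.55 -0.95  0.02]
[0.1 1.  0.2]
17.3917
```

View pics/t2c.png

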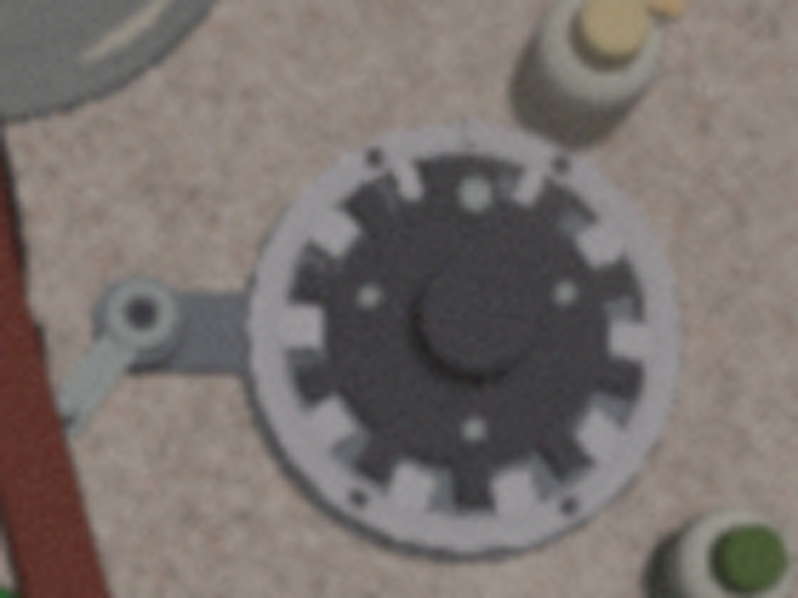

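View pics/s2.png

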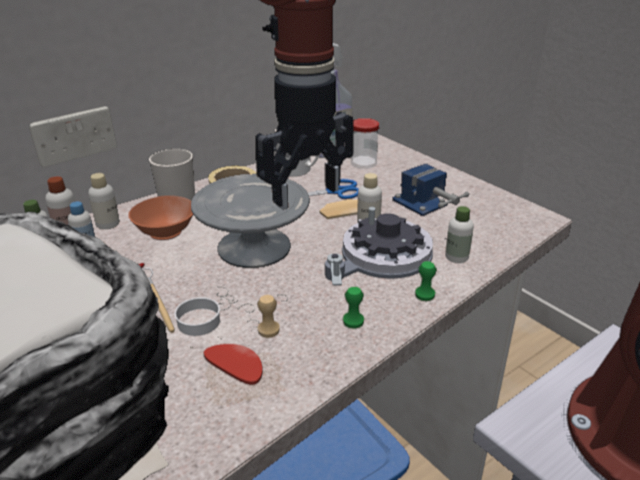

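The stamp stands upright on free worktop at (268,315). The peg is now at the top, in step to within a few degrees. I'll measure the remaining twist with a model fit.

```bash
cat > fit.py <<'E'
from h import *
import cv2
from scipy.optimize import minimize
SC=6
def gear(r0,r1,w,ww):  # teeth (or gaps) outline from r0 to r1
    P=[]
    for i in range(10):
        a=np.radians(36*i); h=(ww if i==0 else w)/2; b0=np.arcsin(h/r0); b1=np.arcsin(h/r1)
        P+=[(r0*np.cos(a-b0),r0*np.sin(a-b0)),(r1*np.cos(a-b1),r1*np.sin(a-b1)),(r1,a),(r1*np.cos(a+b1),r1*np.sin(a+b1)),(r0*np.cos(a+b0),r0*np.sin(a+b0))]
        P[-3]=(r1*np.cos(a),r1*np.sin(a))
        n=np.arcsin((w if i<9 else ww)/2/r0)
        for f in(.33,.66):
            t=a+b0+f*(np.radians(36)-n-b0); P.append((r0*np.cos(t),r0*np.sin(t)))
    return np.array(P)
circ=lambda r:np.array([(r*np.cos(t),r*np.sin(t)) for t in np.linspace(0,2*np.pi,120)])
def fit(path,cam,box,zc,p0):
    x0,x1,y0,y1=box; im=cv2.cvtColor(cv2.imread(path),cv2.COLOR_BGR2GRAY)[y0:y1,x0:x1].astype(float)
    k=get_calibration(cam)
    def pix(P,x,y,yaw,z):
        c,s=np.cos(np.radians(yaw)),np.sin(np.radians(yaw))
        X=np.c_[x+c*P[:,0]-s*P[:,1],y+s*P[:,0]+c*P[:,1],np.full(len(P),z)]
        q=X@k["R"].T+k["t"]; u=np.c_[k["fx"]*q[:,0]/q[:,2]+k["cx"]-x0+.5,k["fy"]*q[:,1]/q[:,2]+k["cy"]-y0+.5]
        return np.round(u*SC*16).astype(np.int32)
    H,W=im.shape
    def render(p):
        L=np.zeros((H*SC,W*SC),np.uint8)
        f=lambda P,v:cv2.fillPoly(L,[P],v,shift=4)
        for z in (14,21,28): f(pix(circ(79),*p[:3],z),1)
        for z in (28,20,12): f(pix(G,*p[:3],z),2)
        for z in np.linspace(zc,zc+14,4): f(pix(C,*p[3:],z),3)
        M=np.zeros_like(L); cv2.fillPoly(M,[pix(circ(78),*p[:3],28)],1,shift=4)
        cv2.fillPoly(M,[pix(circ(40),*p[3:],zc+42)],0,shift=4); cv2.fillPoly(M,[pix(circ(46),*p[3:],zc+14)],0,shift=4)
        ds=lambda A:cv2.GaussianBlur(cv2.resize(A.astype(np.float32),(W,H),interpolation=cv2.INTER_AREA),(0,0),.7)
        return [ds(L==v) for v in(1,2,3)],ds(M)
    C=gear(50,63,12,26); G=gear(53,66,18,32)
    def cost(p):
        B,M=render(p); w=M>.9; A=np.stack([b[w] for b in B],1); y=im[w]
        s,r,_,_=np.linalg.lstsq(A,y,rcond=None); e=A@s-y
        return np.sqrt(np.mean(np.minimum(e*e,2500)))
    best=None
    for i in range(3):
        r=minimize(cost,p0 if best is None else best.x,method="Nelder-Mead",options=dict(initial_simplex=np.vstack([p0 if best is None else best.x]+[(np.array(p0) if best is None else best.x)+d*(1 if i%2 else -1) for d in np.diag([2,2,2,2,2,2])]),maxiter=250,xatol=.02,fatol=.001))
        best=r
    return best.x.round(2),round(best.fun,2)
E
python3 - <<'E'
from fit import *
for zc in (30,28):
    print(zc,"top",fit("pics/t2.png","top",(330,435,195,295),zc,[502,-19,-1,502,-19,1]),"scene",fit("pics/s2.png","scene",(325,450,195,290),zc,[502,-19,-1,502,-19,1]))
E
```

```text
30 top (array([504.49, -21.72,  -2.  , 501.98, -18.92,   2.49]), np.float64(9.65)) scene (array([500.57, -19.27,   1.33, 500.58, -19.15,   2.16]), np.float64(21.0))
28 top (array([504.36, -21.7 ,  -2.23, 502.19, -19.33,   2.44]), np.float64(9.68)) scene (array([499.68, -19.48,   0.98, 503.02, -21.59,   2.22]), np.float64(21.22))
```

Run:
```python
from h import *
c=np.array([503.3,-20.6])
goto([*c,130],[180,0,0]); move_l([*c,49],speed=120)
grip(0,40); f0=get_obs()["wrist_force"]; print(get_obs()["grip_width"],f0.round(1))
yaw=-4; move_l([*c,49],[180,0,yaw],speed=60); print(get_obs()["wrist_force"].round(1))
z=49
while z>31.9:
    z-=1; move_l([*c,z],[180,0,yaw],speed=25); s=get_obs(); print(z,s["tcp_pos"].round(1),s["wrist_force"].round(1),s["moment"].round(2)[2])
    if s["wrist_force"][2]>22: break
print(get_obs()["t"])
```

```text
40.50084440740202 [0.1 1.6 3.5]
[1.1 1.3 4.6]
48 [504.3 -20.8  48.5] [3.  0.3 3. ] 0.01
47 [504.3 -20.8  47.3] [3.8 0.  3.9] 0.02
46 [503.8 -20.7  46.1] [ 2.9 -0.4  3.2] -0.02
45 [503.4 -20.7  45. ] [4.  0.2 3.4] 0.01
44 [503.4 -20.7  43.9] [ 4.  -0.5  3. ] 0.02
43 [503.4 -20.7  42.9] [ 4.4 -1.2  2.2] 0.04
42 [503.4 -20.7  42. ] [ 4.5 -0.6  2.8] 0.04
41 [503.4 -20.6  40.9] [5.1 0.6 3.4] 0.01
40 [503.4 -20.7  40. ] [ 4.8 -0.8  3. ] -0.0
39 [503.4 -20.6  39. ] [4.7 0.  3.3] 0.02
38 [503.4 -20.6  38. ] [ 4.  -0.6  2.9] 0.06
37 [503.4 -20.7  37. ] [ 3.8 -1.4  3.6] 0.04
36 [503.4 -20.7  36. ] [ 4.9 -1.6  3. ] 0.11
35 [503.4 -20.6  35. ] [ 5.6 -2.3  3.9] 0.05
34 [503.4 -20.6  34. ] [ 5.8 -1.1  4.1] -0.0
33 [503.5 -20.6  33.6] [ 3.5 -0.2  7.7] 0.01
32 [503.5 -20.6  33.5] [ 0.1 -0.3 14. ] -0.03
31 [503.6 -20.6  33.5] [-1.4  0.3 21.8] -0.03
24.325
```

Run:
```python
from h import *
import cv2
c=np.array([503.3,-20.6])
grip(76); move_l([*c,110],speed=200); grip(0); move_l([*c,59],speed=100)
z=59
while z>50:
    z-=1; move_l([*c,z],speed=25); s=get_obs()
    if s["wrist_force"][2]>5: print(z,s["tcp_pos"].round(1),s["wrist_force"].round(1))
    if s["wrist_force"][2]>22: break
move_l([*c,150],speed=250)
goto([440,250,200],[180,0,0])
t=get_image("top"); cv2.imwrite("pics/t3.png",t[:,:,::-1])
a=cv2.resize(t[185:290,300:440,::-1],None,fx=5.7,fy=5.7,interpolation=cv2.INTER_CUBIC)[:598]
cv2.imwrite("pics/t3c.png",a)
# keeper IK check
pv=np.array([503.5,97.7])
for th in np.linspace(2.4,0,5):
    a=-np.pi/2-th; a-=np.radians(1)
    p=pv+46*np.array([np.cos(a),np.sin(a)])
    print(round(th,2),p.round(),[None if q is None else q.round()[5] for q in [solve_ik([*p,45],[180,0,(np.degrees(a)+180*k+180)%360-180]) for k in (0,1)]])
print(get_obs()["t"])
```

```text
54 [503.5 -20.7  55.1] [-3.2  0.5  5.7]
53 [503.5 -20.6  55. ] [-5.8  0.2 13.2]
52 [503.6 -20.7  55. ] [-7.4  1.5 19.5]
51 [503.6 -20.7  54.9] [-9.9  1.7 25. ]
2.4 [473. 132.] [np.float64(-34.0), np.float64(146.0)]
1.8 [459. 109.] [np.float64(-71.0), np.float64(109.0)]
1.2 [460.  82.] [np.float64(-109.0), np.float64(71.0)]
0.6 [477.  60.] [np.float64(-146.0), np.float64(34.0)]
0.0 [503.  52.] [None, np.float64(-1.0)]
30.3583
```

View pics/t3c.png

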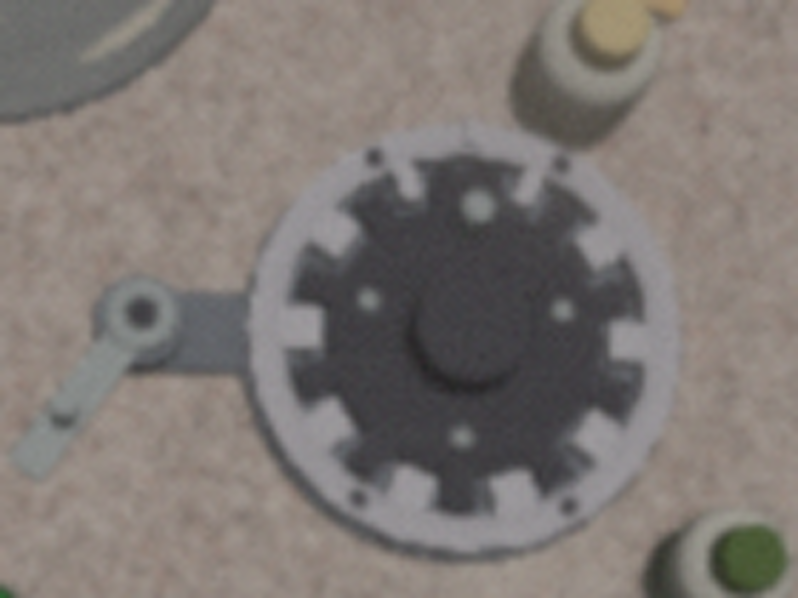

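Hub top is at z 55.0, so the chuck is home. The picture shows all its teeth in the gaps and the keeper pin at about (65,412), untouched. Next is swinging the keeper in.

Run:
```python
from h import *
import cv2
pv=np.array([505,97.3])
def pose(th):
    a=-np.pi/2-th-np.radians(1.3)
    return pv+46*np.array([np.cos(a),np.sin(a)]),[180,0,(np.degrees(a)+360)%360-180]
d=np.array([469.5,123])-pv; th=(-np.pi/2-np.radians(1.3)-np.arctan2(d[1],d[0]))%(2*np.pi); print(th)
p,o=pose(th); print(p,o)
goto([*p,120],o); grip(36,20); move_l([*p,42],speed=120); print(get_obs()["wrist_force"].round(1))
grip(14,20); s=get_obs(); print(s["grip_width"],s["grip_force"])
for t in np.r_[np.arange(th-.15,0.02,-.15),0,-.05,-.1]:
    p,o=pose(t); move_l([*p,42],o,speed=60); f=get_obs()["wrist_force"]; print(round(t,2),f.round(1))
    if np.hypot(*f[:2])>15: break
grip(36); print(get_obs()["wrist_force"].round(1)); q=get_obs()["tcp_pos"]; move_l([q[0],q[1],150],speed=200)
goto([440,250,220],[180,0,0])
t=get_image("top"); s=get_image("scene"); print(get_obs()["t"])
a=[cv2.resize(i[:,:,::-1],None,fx=3.6,fy=3.6,interpolation=cv2.INTER_CUBIC) for i in(t[185:340,300:410],s[185:340,300:410])]
cv2.imwrite("pics/end.png",np.hstack(a))
```

```text
2.1747224942512275
[467.73922409 124.27470256] [180, 0, np.float64(-35.902420532758754)]
[-0.4 -0.2 -0.2]
14.482715658102029 0.0
2.02 [-0.4  0.8 -0.3]
1.87 [-0.4  0.4 -0.1]
1.72 [-0.1 -0.4 -0.2]
1.57 [-0.5  0.1 -0.1]
1.42 [-0.  -0.7  0.3]
1.27 [-0.   1.  -0.4]
1.12 [-0.8 -0.4  0.1]
0.97 [-0.7  0.7 -1.3]
0.82 [-0.7  0.2  0.1]
0.67 [0.6 0.1 0.5]
0.52 [-0.4  1.4  1.1]
0.37 [0.1 0.3 0.1]
0.22 [-0.4 -0.5  0.8]
0.07 [-0.4  0.   0.1]
0.0 [-0.2  0.  -0.6]
-0.05 [-1.3 -0.5 -0.3]
-0.1 [-3.8  0.5  1.9]
[1.  0.2 0.1]
40.4667
```

View pics/end.png

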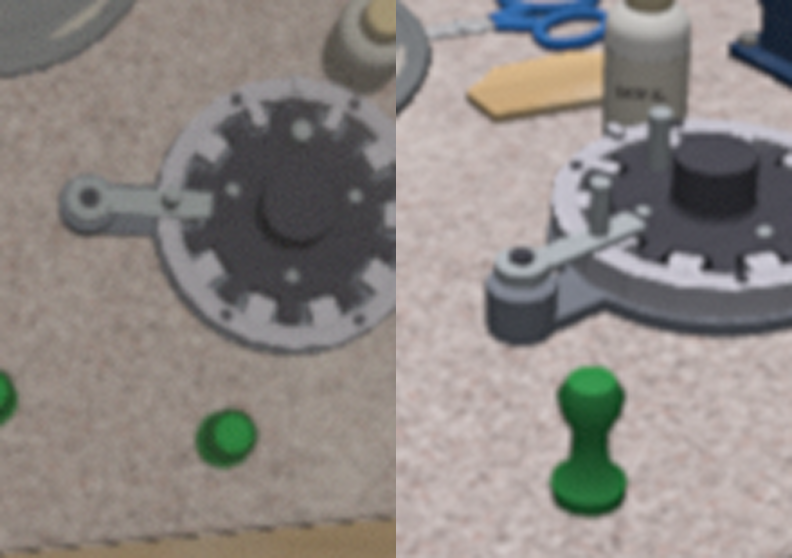

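The left view shows the keeper from the pivot (89,198) to its tip (211,206), pointing at the hub over the rim. The force rise at the end matches its stop. I'm handing the job in.

```bash
python3 -c "
from station import *
print(sign_off())"
```

```text
the job is handed in; nothing more can be done
None
```

The job is handed in at about 40 s of the 72 s: the chuck is meshed and home (hub top measured at z 55 mm), the keeper is swung in to its stop over the rim, and the stamp stands upright near x 0.455 m, y 0.262 m; no verdict was returned.

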